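# Restock the specimen jar caddy

### The arm

A 6-joint arm with a two-finger parallel gripper is mounted at the origin on the work surface. World frame = base frame: x ahead of the robot, y to its left, z up, the work surface at z = 0. Lengths are in m, angles in rad, forces in N, time in s.
With the tool pointing down it reaches from about 0.25 to 0.775 m from the base axis. Payload 4 kg.
Tool frame: the origin (TCP) lies between the finger pads; the fingertips stand 14 mm ahead of it and the grasp point (between the pads) lies 5 mm behind it; z points along the fingers, y is the line along which they close (so a half turn about z gives the same grasp; the last joint's range is limited). The gripper opens to 85 mm and grips with 20 to 120 N. Pads are 22 mm wide; open, the fingers measure 114 mm over their backs; the gripper's body (76 mm by 85 mm) begins 54 mm behind the grasp point. The pads swing forward as they close: fully open they stand 13 mm farther back than shut.
Start: joints at [1.009, 0.087, 1.371, -0, 1.684, -0.103], TCP at [0.244, 0.493, 0.245] pointing down, gripper open.
Joint ranges: [-3.1, 3.1], [-0.76, 2.03], [0.27, 2.55], [-1.08, 4.22], [0.17, 2.65], [-2.57, 2.57]. Speed limits (rad/s): [2.79, 2.79, 3.14, 3.14, 3.14, 3.14].

### API

Orientations are given as a unit quaternion [w, x, y, z].
In Python, from station import bot, effector, optics, order gives the robot as it stands. The module is installed in compiled form; this text tells all that it offers. Calls block until the motion is done:
- bot.movep(position, orientation): joint-space move of the TCP to a pose.
- bot.line_to(position, velocity=0.15, frame=None, max_force=None): straight line of the TCP; frame=None keeps the orientation; velocity is the mean speed in m/s. With max_force (N) it stops when the force on the tool has changed by that much, and returns True; else False.
- bot.move_j(angles): joint-space move.
- effector.move_gripper(opening, effort=None): finger opening in m; effort is the grip in N (None keeps the last); returns when the fingers have stopped.
- bot.dwell(seconds).
- bot.ik(position, orientation): joint angles nearest the present ones, or None.
- optics.grab_frame(name): name is "side" or "top" or "wrist"; returns a dict with "pixels" (400x640x3 uint8, red, green, blue), "mtx" (3x3 intrinsics, pixels), "pose" (4x4, takes a point from camera to world coordinates). Camera axes: x right, y up, looking along -z (the intrinsics and any distortion apply to the point x, -y, -z); pixel columns grow to the right and rows downward; lengths in m; the calibration is good to about 2 mm. A picture is of the moment at which its call begins. There is no depth.
A pose or a line that the arm cannot do raises bot.PlanningError and nothing moves.
- order.job_done(): hands the job in; it is judged then, once.
Readings, each from a call of its own:
- bot.current_time(): time.
- bot.current_q(): joint angles.
- bot.current_qd(): joint speeds.
- bot.current_joint_efforts(): joint torques, N m.
- bot.current_position(): TCP position.
- bot.current_orientation(): TCP orientation.
- bot.current_wrist_force(): force on the tool from outside, world axes, zero at the start.
- bot.current_ft_torque(): the same for the moment, N m.
- bot.current_width(): finger opening in m.
- bot.current_gripper_force(): force on a finger pad.
Only numpy, scipy, OpenCV 4.12 (cv2) and the standard library are available. Lean on these libraries where they do the work, as an engineer would, in place of code of your own. Each camera call takes 0.05 s, during which the arm holds its last target. There are 200 camera calls.

### The job

Lift the blue cover off the jar caddy and lay it flat on the green mat, then stand a blue-capped spare jar upright in every empty cell of the caddy, leaving the amber jars that are already there in their cells and the red-capped jar alone. Lay the spatula and the brush flat in the tool tray compartments of their handle's colour, handles towards the tray's white end. At the end put the cover back squarely on the caddy.

Things in the scene. Friction and masses are not known exactly. Their poses are not given: they have to be found in the camera images.
- caddy: fixed grey-and-white jar caddy, 162 (its x) x 120 (its y) mm, with 6 open cells, 3 along x by 2 along y; origin at the centre of its underside on the bench, z up. Floor 4 mm thick; cell walls, outer walls and the 20 mm wide spine along its x between the two rows rise to 24 mm; only the two end panels (8 mm thick, at x = -77 and +77 mm) rise to 60 mm and carry the cover
- cover: loose rigid blue cover plate 184 (its x) x 126 (its y) x 6 mm, 180 g, at first lying on the caddy's two end panels; origin at the centre of its underside. A black bar handle stands on its middle: bar 90 mm along its x, 12 mm wide in y, from 24 to 36 mm above the origin, on two 10 mm square legs at x = -32 and +32 mm; grip the bar across its y. Either way round is the same
- mat: fixed green bench mat, 230 (its x) x 170 (its y) x 3 mm; origin at the centre of its underside
- tray: fixed grey tool tray, 188 (its x) x 104 (its y) mm; origin at the centre of its underside, z up. Two compartments along x, each 180 x 46 mm inside, floor 4 mm thick, walls 14 mm high above the bench. The blue compartment is centred at y = +25 mm, the yellow one at y = -25 mm. The end at -x is the white end
- cell0 (a point): centre of the floor of caddy cell 0, at x = -50, y = -33 mm of the caddy, 4 mm above the bench; the cell is 46 x 46 mm inside, 20 mm deep
- cell1 (a point): centre of the floor of caddy cell 1, at x = 0, y = -33 mm of the caddy, 4 mm above the bench; the cell is 46 x 46 mm inside, 20 mm deep
- cell2 (a point): centre of the floor of caddy cell 2, at x = 50, y = -33 mm of the caddy, 4 mm above the bench; the cell is 46 x 46 mm inside, 20 mm deep
- cell3 (a point): centre of the floor of caddy cell 3, at x = -50, y = 33 mm of the caddy, 4 mm above the bench; the cell is 46 x 46 mm inside, 20 mm deep
- cell4 (a point): centre of the floor of caddy cell 4, at x = 0, y = 33 mm of the caddy, 4 mm above the bench; the cell is 46 x 46 mm inside, 20 mm deep
- cell5 (a point): centre of the floor of caddy cell 5, at x = 50, y = 33 mm of the caddy, 4 mm above the bench; the cell is 46 x 46 mm inside, 20 mm deep
- filled0: white-capped amber jar 38 mm in diameter, 50 mm high (cap is the top 16 mm, same diameter), 60 g, origin at the centre of its underside, z up its axis; stands in cell 0 from the start, or is absent (then cell 0 is empty at the start)
- filled1: white-capped amber jar 38 mm in diameter, 50 mm high (cap is the top 16 mm, same diameter), 60 g, origin at the centre of its underside, z up its axis; stands in cell 1 from the start, or is absent (then cell 1 is empty at the start)
- filled2: white-capped amber jar 38 mm in diameter, 50 mm high (cap is the top 16 mm, same diameter), 60 g, origin at the centre of its underside, z up its axis; stands in cell 2 from the start, or is absent (then cell 2 is empty at the start)
- filled3: white-capped amber jar 38 mm in diameter, 50 mm high (cap is the top 16 mm, same diameter), 60 g, origin at the centre of its underside, z up its axis; stands in cell 3 from the start, or is absent (then cell 3 is empty at the start)
- filled4: white-capped amber jar 38 mm in diameter, 50 mm high (cap is the top 16 mm, same diameter), 60 g, origin at the centre of its underside, z up its axis; stands in cell 4 from the start, or is absent (then cell 4 is empty at the start)
- filled5: white-capped amber jar 38 mm in diameter, 50 mm high (cap is the top 16 mm, same diameter), 60 g, origin at the centre of its underside, z up its axis; stands in cell 5 from the start, or is absent (then cell 5 is empty at the start)
- spare0: spare: blue-capped white jar 38 mm in diameter, 50 mm high (cap is the top 16 mm, same diameter), 60 g, origin at the centre of its underside, z up its axis; at first stands on the bench to the left of the caddy
- spare1: spare: blue-capped white jar 38 mm in diameter, 50 mm high (cap is the top 16 mm, same diameter), 60 g, origin at the centre of its underside, z up its axis; at first stands on the bench to the left of the caddy
- spare2: spare: blue-capped white jar 38 mm in diameter, 50 mm high (cap is the top 16 mm, same diameter), 60 g, origin at the centre of its underside, z up its axis; at first stands on the bench to the left of the caddy
- spare3: spare: blue-capped white jar 38 mm in diameter, 50 mm high (cap is the top 16 mm, same diameter), 60 g, origin at the centre of its underside, z up its axis; at first stands on the bench to the left of the caddy
- spare4: spare: blue-capped white jar 38 mm in diameter, 50 mm high (cap is the top 16 mm, same diameter), 60 g, origin at the centre of its underside, z up its axis; at first stands on the bench to the left of the caddy
- redjar: red-capped amber jar 38 mm in diameter, 50 mm high (cap is the top 16 mm, same diameter), 60 g, origin at the centre of its underside, z up its axis; stands among the spares, not part of the job
- spatula: spatula with blue handle and steel blade (22 mm wide, 3 mm thick), 150 mm long along its x, 60 g, lying flat on the bench at first; origin under its handle on the underside, near its balance point, z up. Handle: a bar 16 mm wide (y) and 18 mm high from x = -50 to +40 mm, to be gripped across y; the head points to +x and ends at x = +100 mm, so mid-length is at x = +25 mm
- brush: brush with yellow handle and dark bristle head (20 mm wide, 14 mm thick), 150 mm long along its x, 60 g, lying flat on the bench at first; origin under its handle on the underside, near its balance point, z up. Handle: a bar 16 mm wide (y) and 18 mm high from x = -50 to +40 mm, to be gripped across y; the head points to +x and ends at x = +100 mm, so mid-length is at x = +25 mm

How it is judged:
By the outcome, as a careful person would: the job done as asked, in the order asked, and still so for the second after the job is handed in, with the robot touching nothing.
Of filled0, filled1, filled2, filled3, filled4, filled5 only 1 to 3 are there at a start; the rules pass over those that are not, and their reading is None.
At some moment in a run one of spare0, spare1, spare2, spare3, spare4, spatula, brush may be knocked a few centimetres aside while the robot is not near it.
It also fails if it takes over 210 s, if anything falls off the work surface, if the arm or the gripper's body presses on something with over 40 N, if the wrist force passes 120 N, or if a joint passes its speed limit or range.

## Working session

There is one attempt and no reset: what is moved stays moved. The work goes in short steps, each a Python script; the robot and the scene stay as the last script left them, time stands still between calls to the robot, and variables do not carry over. Pictures are saved under pics/ and viewed, at most 14 in all, crops included, and the job is handed in when it is done.

```bash
mkdir -p pics; ls; python3 - <<'E'
from station import bot, effector, optics, order
import cv2, numpy as np
for n in ("top","side"):
    f=optics.grab_frame(n); cv2.imwrite(f"pics/{n}0.png",f["pixels"][:,:,::-1]); print(n,np.round(f["mtx"],1).tolist(),np.round(f["pose"],4).tolist(),[k for k in f])
f=optics.grab_frame("wrist");print(np.round(f["mtx"],1).tolist(),np.round(f["pose"],4).tolist())
cv2.imwrite("pics/w0.png",f["pixels"][:,:,::-1])
print(bot.current_time(),bot.current_orientation(),bot.current_width())
E
```

```text
pics
top [[489.7, 0.0, 319.8], [0.0, 489.7, 206.1], [0.0, 0.0, 1.0]] [[0.0191, 0.993, -0.1163, 0.3553], [-0.9998, 0.0192, -0.0004, -0.0128], [0.0019, 0.1163, 0.9932, 1.3286], [0.0, 0.0, 0.0, 1.0]] ['pixels', 'mtx', 'pose']
side [[418.1, 0.0, 326.3], [0.0, 418.1, 199.5], [0.0, 0.0, 1.0]] [[-0.996, 0.0334, -0.0828, 0.4214], [-0.087, -0.5694, 0.8175, 0.9029], [-0.0198, 0.8214, 0.57, 0.7073], [0.0, 0.0, 0.0, 1.0]] ['pixels', 'mtx', 'pose']
[[311.7, 0.0, 324.1], [0.0, 311.7, 195.8], [0.0, 0.0, 1.0]] [[0.4427, -0.8544, -0.2721, 0.1742], [0.8967, 0.4212, 0.1362, 0.5274], [-0.0017, -0.3043, 0.9526, 0.3731], [0.0, 0.0, 0.0, 1.0]]
0.15 [-3.14765745e-04  2.27378641e-01  9.73806034e-01 -8.14551403e-04] 0.08553783792119084
```

View pics/top0.png

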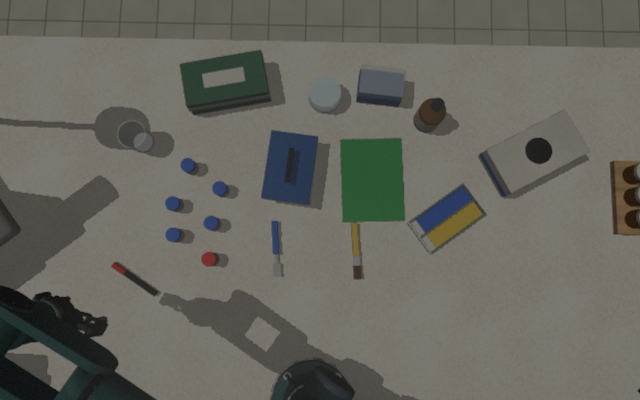

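View pics/side0.png

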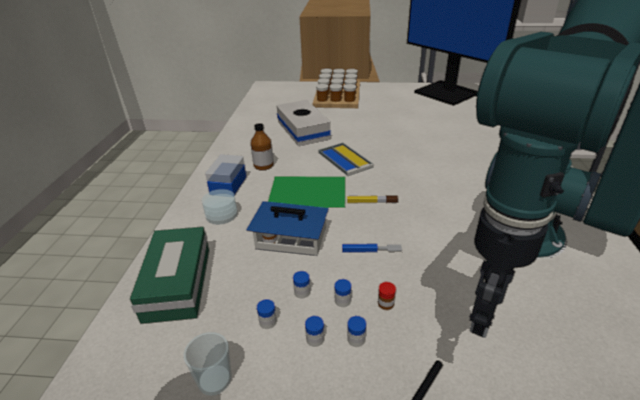

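```bash
cat > lib.py <<'E'
from station import bot, effector, optics, order
import cv2, numpy as np
from scipy.spatial.transform import Rotation as Rot
HSV={'blue':((100,110,40),(128,255,255)),'green':((45,120,40),(80,255,255)),'yellow':((18,120,60),(35,255,255)),
     'red':((0,150,60),(8,255,255)),'black':((0,0,0),(180,255,45)),'white':((0,0,150),(180,60,255))}
def grab(n,save=None):
    f=optics.grab_frame(n); f['pose']=np.array(f['pose']); f['mtx']=np.array(f['mtx'])
    if save: cv2.imwrite(f'pics/{save}.png',f['pixels'][:,:,::-1])
    return f
def ray(f,uv):
    K=f['mtx']; d=np.array([(uv[0]-K[0,2])/K[0,0],-(uv[1]-K[1,2])/K[1,1],-1.])
    return f['pose'][:3,3],f['pose'][:3,:3]@d
def onplane(f,uv,z):
    o,d=ray(f,uv); return o+d*(z-o[2])/d[2]
def proj(f,P):
    p=f['pose'][:3,:3].T@(np.asarray(P)-f['pose'][:3,3]); K=f['mtx']
    return np.array([K[0,2]-K[0,0]*p[0]/p[2],K[1,2]+K[1,1]*p[1]/p[2]])
def tri(obs):
    A=np.zeros((3,3));b=np.zeros(3)
    for f,uv in obs:
        o,d=ray(f,uv); d=d/np.linalg.norm(d); M=np.eye(3)-np.outer(d,d); A+=M;b+=M@o
    return np.linalg.solve(A,b)
def mask(f,c):
    h=cv2.cvtColor(f['pixels'],cv2.COLOR_RGB2HSV); m=cv2.inRange(h,*HSV[c])
    if c=='red': m|=cv2.inRange(h,(170,150,60),(180,255,255))
    return m
def blobs(m,amin=20):
    """contours sorted by area with centroid"""
    out=[]
    for c in cv2.findContours(m,cv2.RETR_EXTERNAL,cv2.CHAIN_APPROX_NONE)[0]:
        M=cv2.moments(c)
        if M['m00']>=amin: out.append((M['m00'],np.array([M['m10'],M['m01']])/M['m00'],c))
    return sorted(out,key=lambda b:-b[0])
def rect(f,c,z):
    """min-area rectangle of a contour cast on plane z: centre, (long, short), yaw of long side"""
    P=np.array([onplane(f,p,z)[:2] for p in c.reshape(-1,2)])
    (cx,cy),(w,h),a=cv2.minAreaRect((P*1000).astype(np.float32))
    if h>w: w,h,a=h,w,a+90
    return np.array([cx,cy])/1000,(round(w,1),round(h,1)),np.deg2rad(a)
def down(yaw):
    c,s=np.cos(yaw),np.sin(yaw)
    return Rot.from_matrix(np.array([[c,s,0],[s,-c,0],[0,0,-1]])).as_quat(scalar_first=True)
def wrap(a): return (a+np.pi)%(2*np.pi)-np.pi
def go(x,y,z,yaw): bot.movep([x,y,z],down(yaw))
def yawnow(): 
    R=Rot.from_quat(bot.current_orientation(),scalar_first=True).as_matrix(); return np.arctan2(R[1,0],R[0,0])
E
python3 - <<'E'
from lib import *
t=grab('top');s=grab('side')
for c in('blue','green','yellow','red'):
    for f,n in((t,'top'),(s,'side')):
        for a,uv,k in blobs(mask(f,c)):
            print(c,n,a,uv.round(1),onplane(f,uv,.045 if c!='green' else .003)[:2].round(3))
E
```

```text
blue top 2996.5 [289.7 167. ] [0.609 0.07 ]
blue top 851.5 [443.4 208.9] [ 0.505 -0.339]
blue top 125.0 [210.6 222.5] [0.457 0.274]
blue top 124.0 [275.  237.1] [0.422 0.104]
blue top 123.5 [172.4 234.1] [0.424 0.372]
blue top 119.0 [172. 203.] [0.506 0.378]
blue top 119.0 [219.1 187.8] [0.549 0.255]
blue top 116.5 [187.2 164.7] [0.61  0.343]
blue side 4942.0 [460.4  25. ] [-0.21  -2.166]
blue side 2070.0 [288.7 219.8] [0.607 0.051]
blue side 348.0 [228.9 182.6] [ 0.815 -0.118]
blue side 259.5 [356.4 325.2] [0.422 0.375]
blue side 257.0 [314.1 325.2] [0.504 0.381]
blue side 235.0 [359.5 247.5] [0.421 0.148]
blue side 235.0 [338.6 159.2] [ 0.498 -0.276]
blue side 228.5 [265.5 308.1] [0.607 0.345]
blue side 197.5 [342.5 287.1] [0.454 0.278]
blue side 185.5 [300.8 278.7] [0.547 0.259]
blue side 153.0 [305.8 133.6] [ 0.627 -0.457]
green top 4227.5 [371.6 177. ] [ 0.594 -0.153]
green side 2852.5 [166.8 260.5] [0.894 0.179]
green side 1961.5 [309.2 190.9] [ 0.58 -0.15]
green side 456.0 [166.9 315. ] [0.826 0.343]
green side 248.5 [173.5 295.4] [0.833 0.289]
yellow top 867.5 [454.4 224. ] [ 0.465 -0.367]
yellow top 139.5 [354.9 239.4] [ 0.42  -0.106]
yellow side 218.0 [350.8 155.3] [ 0.46  -0.304]
yellow side 151.5 [361.2 198.7] [ 0.421 -0.056]
red top 111.5 [208.1 258.6] [0.362 0.276]
red top 43.0 [118.  267.8] [0.334 0.509]
red side 217.0 [386.6 290.4] [0.361 0.28 ]
```

View pics/w0.png

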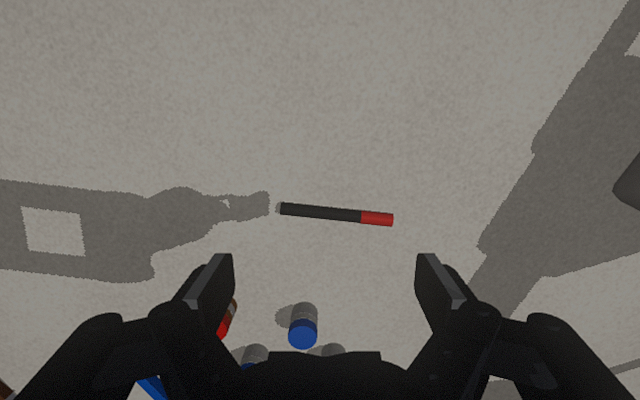

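```bash
cat >> lib.py <<'E'
def look(x,y,yaw,z=.30,ztar=0.03,save=None):
    """wrist picture with (x,y,ztar) at row ~170 of the picture"""
    k=.078-(z+.128-ztar)*.25
    go(x-k*np.cos(yaw),y-k*np.sin(yaw),z,yaw); bot.dwell(.15)
    return grab('wrist',save)
def near(f,bl,P,r=60):
    p=proj(f,P); b=[x for x in bl if np.linalg.norm(x[1]-p)<r]
    return min(b,key=lambda x:np.linalg.norm(x[1]-p)) if b else None
E
python3 - <<'E'
from lib import *
fs=[]
for i,yaw in enumerate((np.pi/2,np.pi)):
    f=look(.609,.07,yaw,.32,save=f'cov{i}'); fs.append(f)
    b=near(f,blobs(mask(f,'blue'),2000),[.609,.07,.066],90)
    print(b[0],b[1],rect(f,b[2],.066))
    hm=mask(f,'black'); h=near(f,blobs(hm,200),[.609,.07,.096],90)
    print('bar',h[0],h[1],rect(f,h[2],.096)); f['h']=h[1]
    g=near(f,blobs(mask(f,'green'),2000),[.594,-.153,.003],200)
    if g: print('mat',g[0],rect(f,g[2],.003))
print(tri([(f,f['h']) for f in fs]), bot.current_time())
E
```

```text
13290.0 [321.17940808 180.40622022] (array([0.60623389, 0.06992152]), (181.7, 124.9), np.float64(3.023497837685483))
bar 742.0 [321.36994609 189.01707098] (array([0.60669208, 0.07269464]), (87.4, 17.0), np.float64(3.024188528514195))
mat 11357.0 (array([ 0.5880885 , -0.15298166]), (227.7, 169.1), np.float64(0.047222677267769866))
13497.0 [323.84737349 173.0262404 ] (array([0.60576776, 0.06922031]), (182.1, 124.1), np.float64(3.0237701459069437))
bar 581.0 [323.59122203 183.44922547] (array([0.60510345, 0.06916721]), (89.0, 10.7), np.float64(3.023775339071069))
mat 18207.0 (array([ 0.58794714, -0.15336394]), (228.2, 168.5), np.float64(0.044597603542467966))
[0.60565719 0.06903408 0.08688304] 4.05
```

```bash
cat >> lib.py <<'E'
def pick(x,y,z,yaw,opening,effort=60,up=.18,clear=.06):
    effector.move_gripper(opening,40)
    go(x,y,z+clear,yaw)
    hit=bot.line_to([x,y,z],.1,max_force=12)
    effector.move_gripper(0.,effort); w=bot.current_width()
    bot.line_to([x,y,up],.2)
    print('pick hit',hit,'width',round(w,4),round(bot.current_width(),4),'t',round(bot.current_time(),1)); return w
def place(x,y,z,yaw,opening,up=.18,fine=.012,below=.003,F=6,hover=None):
    """over the place, down near it, then slowly until it touches; open; rise"""
    go(x,y,hover or up,yaw); bot.line_to([x,y,z+fine],.12)
    hit=bot.line_to([x,y,z-below],.03,max_force=F); p=bot.current_position()
    effector.move_gripper(opening); bot.dwell(.1)
    bot.line_to([p[0],p[1],up],.2)
    print('place hit',hit,'stopped dz',round(p[2]-z,4),'t',round(bot.current_time(),1))
E
python3 - <<'E'
from lib import *
w=pick(.606,.0695,.085,3.0236,.05,up=.19)
if w>.009:
    place(.588,-.153,.028,.046+np.pi,.04,up=.19,below=.002)
    f=look(.606,.0695,np.pi/2,.32,save='cells'); print(bot.current_time())
    g=grab('top','top1'); b=near(g,blobs(mask(g,'blue'),1000),[.588,-.153,.009]); print(rect(g,b[2],.009))
E
```

```text
pick hit False width 0.0105 0.0109 t 7.1
place hit True stopped dz 0.0011 t 11.2
13.2167Traceback (most recent call last):
  File "<stdin>", line 6, in <module>
TypeError: 'NoneType' object is not subscriptable
```

View pics/cells.png

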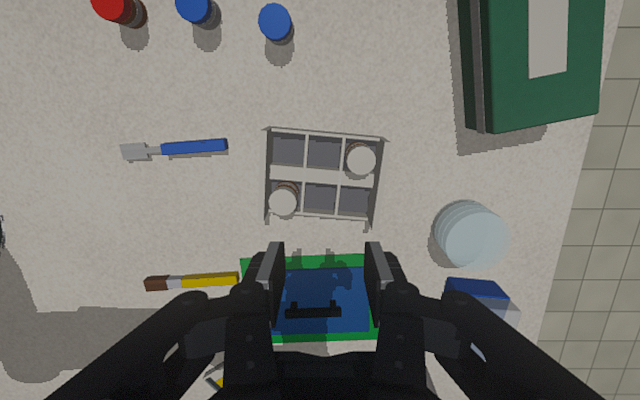

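```bash
python3 - <<'E'
from lib import *
f=look(.606,.0695,np.pi/2,.22,save='cad0')
np.savez('cad0.npz',**f)
f2=look(.606,.0695,3.0236,.22,save='cad1'); np.savez('cad1.npz',**f2)
C=[]
for k,g in enumerate((f,f2)):
    p=proj(g,[.606,.0695,.03]); u,v=(p-[95,95]).astype(int); C.append(cv2.resize(g['pixels'][max(v,0):v+190,max(u,0):u+190],(399,399),interpolation=cv2.INTER_CUBIC)); print(p,u,v)
cv2.imwrite('pics/cadc.png',np.hstack(C)[:,:,::-1])
g=grab('top')
print([(b[0],b[1].round(),onplane(g,b[1],.03)[:2].round(3)) for b in blobs(mask(g,'blue'),60)],bot.current_time())
E
```

```text
[320.77817318 175.13614563] 225 80
[324.01141117 174.84974538] 229 79
[(856.5, array([443., 209.]), array([ 0.506, -0.342])), (833.5, array([372., 157.]), array([ 0.644, -0.15 ])), (215.5, array([356., 202.]), array([ 0.52 , -0.109])), (150.5, array([389., 205.]), array([ 0.515, -0.197])), (129.0, array([211., 223.]), array([0.458, 0.277])), (125.0, array([219., 188.]), array([0.551, 0.258])), (124.5, array([173., 234.]), array([0.425, 0.377])), (120.0, array([172., 203.]), array([0.508, 0.382])), (119.5, array([187., 165.]), array([0.613, 0.347]))] 15.5167
```

View pics/cadc.png

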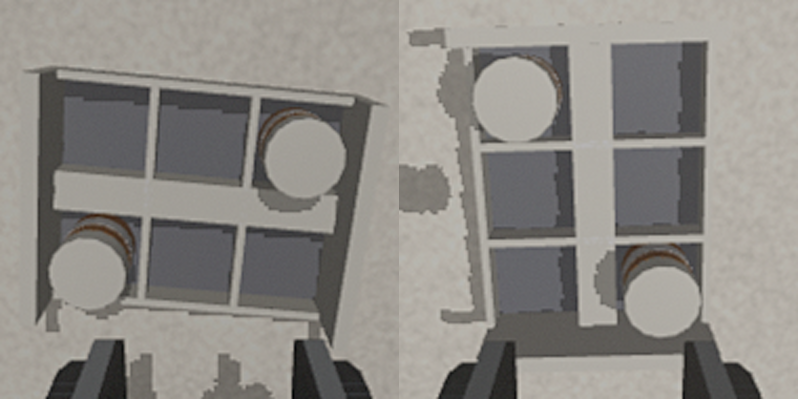

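```bash
python3 - <<'E'
from lib import *
for n in('cad0','cad1'):
    f=dict(np.load(n+'.npz')); v=cv2.cvtColor(f['pixels'],cv2.COLOR_RGB2HSV)[:,:,2]
    p=proj(f,[.606,.0695,.024]).astype(int); q=v[p[1]-40:p[1]+40,p[0]-40:p[0]+40]
    print(np.percentile(q,[5,25,50,75,95]))
    th=cv2.threshold(q,0,255,cv2.THRESH_OTSU)[0]
    for T in(th,th+12):
      m=cv2.morphologyEx((v<T).astype(np.uint8)*255,cv2.MORPH_OPEN,np.ones((3,3)))
      for a,uv,c in blobs(m,700):
        if a<4000 and np.linalg.norm(uv-p)<70: r=rect(f,c,.024); print(n,T,a,uv.round(),r[0].round(4),r[1],round(np.rad2deg(r[2])%90,1))
E
```

```text
[ 68.  95.  98. 160. 165.]
cad0 126.0 3468.5 [266. 160.] [0.5479 0.0626] (140.1, 54.1) 84.8
cad0 126.0 1808.5 [321. 145.] [0.6059 0.1001] (45.9, 45.6) 84.7
cad0 126.0 1509.5 [315. 204.] [0.5999 0.0343] (45.9, 45.6) 85.0
cad0 138.0 3667.5 [267. 161.] [0.548  0.0626] (140.1, 54.7) 84.8
cad0 138.0 1848.0 [321. 145.] [0.6061 0.1001] (46.3, 46.1) 84.8
cad0 138.0 1541.5 [315. 204.] [0.6    0.0343] (46.3, 46.3) 84.8
[ 73. 103. 109. 175. 180.]
cad1 136.0 1948.5 [353. 122.] [0.5563 0.1045] (45.5, 45.2) 84.8
cad1 136.0 1699.0 [291. 171.] [0.5998 0.0342] (45.7, 45.5) 84.8
cad1 136.0 1698.0 [352. 170.] [0.606 0.1  ] (45.5, 45.5) 84.9
cad1 136.0 1541.5 [274. 141.] [0.5973 0.0215] (146.0, 65.0) 80.0
cad1 148.0 1984.0 [353. 122.] [0.5565 0.1046] (45.9, 45.7) 83.6
cad1 148.0 1743.0 [352. 169.] [0.6059 0.1   ] (46.1, 46.0) 85.1
cad1 148.0 1730.5 [291. 171.] [0.5999 0.0344] (46.0, 46.0) 84.5
cad1 148.0 1694.5 [274. 142.] [0.5969 0.022 ] (146.9, 65.9) 80.0
```

```bash
cat >> lib.py <<'E'
CY=np.deg2rad(180-5.3); CC=np.array([.60295,.06715]); ex=np.array([.9957,-.0924]); ey=np.array([.0924,.9957])
def cell(i,j): return CC+.05*i*ex+.033*j*ey
def capview(x,y,z=.15,yaw=np.pi/2):
    """camera straight above (x,y); returns frame, contour centroid, centre on cap plane, diameter"""
    go(x-.078*np.cos(yaw),y-.078*np.sin(yaw),z,yaw); bot.dwell(.1)
    f=grab('wrist'); b=near(f,blobs(mask(f,'blue'),800),[x,y,.05],130)
    if b is None: return f,None,None,0
    P=np.array([onplane(f,p,.05)[:2] for p in b[2].reshape(-1,2)])
    (cx,cy),r=cv2.minEnclosingCircle((P*1000).astype(np.float32))
    return f,b[1],np.array([cx,cy])/1000,2*r
def put_jar(xy,c,zt=.040):
    f,uv,p,d=capview(*xy); print('seen',p,'dia',round(d,1))
    if p is None or abs(d-38)>3.5: raise SystemExit('cap?')
    if np.linalg.norm(p-xy)>.02: f,uv,p,d=capview(*p); print('again',p,d)
    w=pick(*p,zt,CY,.062,up=.14)
    if abs(w-.038)>.004: raise SystemExit('grip?')
    go(*c,.14,CY); bot.line_to([*c,.044+.014],.12)
    hit=bot.line_to([*c,.042],.03,max_force=6); dz=bot.current_position()[2]-.044
    print('down',hit,round(dz,4),'w',round(bot.current_width(),4))
    if dz>.005: raise SystemExit('not seated')
    effector.move_gripper(.050); bot.line_to([*c,.14],.25); print('t',round(bot.current_time(),1))
E
python3 - <<'E'
from lib import *
f,uv,p,d=capview(.549,.257); f2,uv2,p2,d2=capview(.549,.257,.22)
g=grab('top'); b=near(g,blobs(mask(g,'blue'),60),[.549,.257,.05],20)
f3,uv3,_,_=capview(.549,.217,.15)
print(p,d,p2,d2,'z',tri([(f,uv),(f3,uv3)]))
put_jar(np.array([.549,.257]),cell(0,1))
f=look(*CC,np.pi/2,.25,save='j1')
E
```

```text
[0.54918494 0.25515742] 37.175086975097656 [0.54930573 0.25513644] 36.7839469909668 z [0.54910332 0.2556481  0.04760722]
seen [0.54906683 0.25516612] dia 37.2
pick hit False width 0.036 0.0361 t 22.0
down True 0.0015 w 0.0363
t 24.8
```

View pics/j1.png

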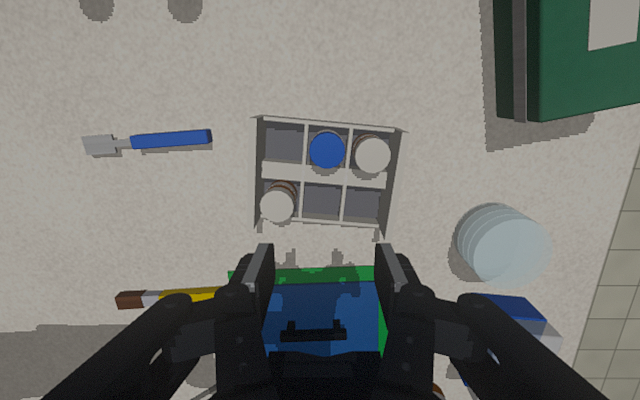

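```bash
python3 - <<'E'
from lib import *
for xy,c in (((.456,.275),(-1,1)),((.507,.380),(0,-1)),((.424,.375),(1,-1))):
    put_jar(np.array(xy),cell(*c))
f=look(*CC,np.pi/2,.25,save='j4')
bl=blobs(mask(f,'blue'),400)
for c in((0,1),(-1,1),(0,-1),(1,-1)):
    b=near(f,bl,[*cell(*c),.054],25); print(c,b and (b[0],(onplane(f,b[1],.052)[:2]-cell(*c)).round(4)))
E
```

```text
seen [0.45675375 0.2735509 ] dia 37.1
pick hit False width 0.0363 0.0364 t 30.6
down True 0.0015 w 0.0364
t 33.5
seen [0.50277869 0.41616608] dia 37.6
again [0.50270599 0.41670361] 36.97929382324219
pick hit False width 0.0359 0.0364 t 39.0
down True 0.0016 w 0.0363
t 42.5
seen [0.42405316 0.37163284] dia 37.2
pick hit False width 0.036 0.036 t 47.7
down True 0.0015 w 0.036
t 51.3
(0, 1) (967.0, array([-0.0004,  0.0005]))
(-1, 1) (993.5, array([-0.0003,  0.0006]))
(0, -1) (861.5, array([-0.0002,  0.0017]))
(1, -1) (872.5, array([-0.0007,  0.0016]))
```

View pics/j4.png

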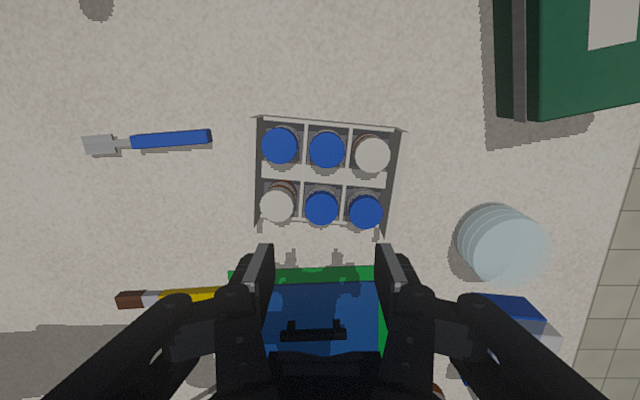

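```bash
cat >> lib.py <<'E'
def above(x,y,z,yaw,save=None):
    go(x-.078*np.cos(yaw),y-.078*np.sin(yaw),z,yaw); bot.dwell(.15); return grab('wrist',save)
def handle(col,x,y,yaw=np.pi/2,z=.2,off=0.,save=None):
    f=above(x+off,y,z,yaw,save); b=near(f,blobs(mask(f,col),500),[x,y,.018],110)
    return f,b[1],rect(f,b[2],.018)
E
python3 - <<'E'
from lib import *
for col,x,y in(('blue',.422,.104),('yellow',.42,-.106)):
    f,uv,r=handle(col,x,y); print(col,r[0].round(4),r[1],np.rad2deg(r[2]))
    f2,uv2,r2=handle(col,*r[0],off=.07,save='h_'+col); print(r2[0].round(4),r2[1],np.rad2deg(r2[2]),'tri',tri([(f,uv),(f2,uv2)]).round(4))
for i,(yaw,z) in enumerate(((np.pi/2,.26),(np.pi,.26))):
    f=above(.48,-.352,z,yaw,save=f'tray{i}')
    for col,p in(('blue',(.505,-.34,.004)),('yellow',(.465,-.367,.004))):
        for b in blobs(mask(f,col),1500): 
            r=rect(f,b[2],.004); print(col,b[0],b[1].round(),r[0].round(4),r[1],np.rad2deg(r[2]).round(2))
print(bot.current_time(),bot.current_q().round(2))
E
```

```text
blue [0.4238 0.1067] (88.8, 15.0) 4.439877986907959
[0.4246 0.1067] (89.4, 15.0) 4.430416584014893 tri [0.4241 0.1068 0.0148]
yellow [ 0.4219 -0.1082] (88.2, 15.4) 4.519213676452637
[ 0.4227 -0.1081] (89.4, 15.4) 4.591296195983887 tri [ 0.4222 -0.1081  0.0152]
blue 5420.0 [347.  90.] [ 0.5106 -0.3483] (158.5, 46.0) 126.26
yellow 5045.0 [312. 117.] [ 0.4698 -0.3782] (158.4, 46.2) 126.32
blue 13647.5 [482. 178.] [ 0.5888 -0.1516] (185.3, 127.1) 2.56
blue 4982.0 [330. 120.] [ 0.5104 -0.3484] (158.2, 46.2) 126.23
yellow 5546.5 [305.  84.] [ 0.4696 -0.378 ] (158.1, 46.0) 126.25
yellow 1779.0 [546.  41.] [ 0.4234 -0.1043] (85.8, 25.2) 4.49
58.8667 [-0.65  0.33  1.05 -0.    1.76 -2.22]
```

View pics/tray0.png

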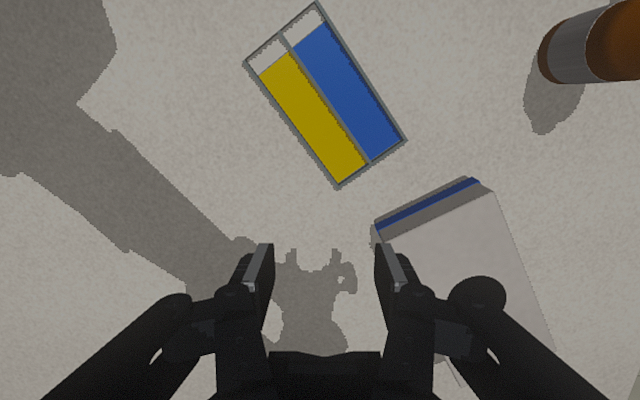

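View pics/h_yellow.png

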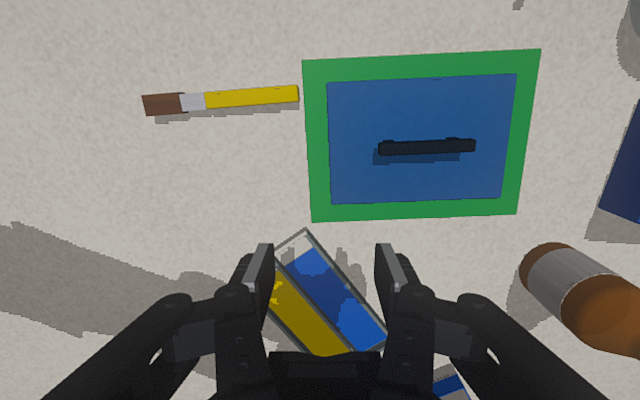

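```bash
python3 - <<'E'
from lib import *
ty=np.deg2rad(126.27)
for o,a,t in (((.4172,-.1085),4.55,(.4485,-.3492)),((.419,.1063),4.435,(.4893,-.3195))):
    w=pick(*o,.0235,np.deg2rad(a),.05,up=.12)
    if abs(w-.016)>.004: raise SystemExit('grip?')
    place(*t,.0275,ty,.036,up=.12,below=.003,F=5)
f=above(.48,-.352,.26,np.pi/2,save='tray2')
for c in('blue','yellow'):
    for b in blobs(mask(f,c),300): print(c,b[0],b[1].round(),rect(f,b[2],.02))
print(bot.current_time())
E
```

```text
pick hit False width 0.0135 0.0142 t 63.7
place hit True stopped dz 0.0011 t 68.1
pick hit False width 0.0135 0.0136 t 72.7
place hit True stopped dz 0.0011 t 77.5
blue 5595.0 [348.  90.] (array([ 0.50738446, -0.34572629]), (158.4, 44.1), np.float64(2.203388831588269))
blue 696.0 [428. 205.] (array([ 0.60821167, -0.47833459]), (138.4, 13.6), np.float64(0.5157278695755969))
yellow 5205.5 [313. 117.] (array([ 0.46829675, -0.37442413]), (158.4, 44.2), np.float64(2.2042215354821093))
78.45
```

View pics/tray2.png

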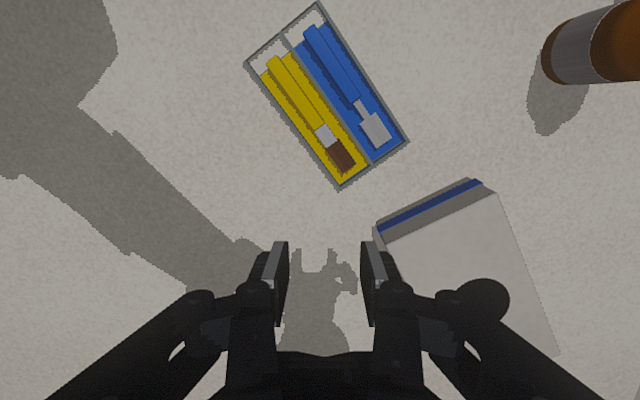

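```bash
python3 - <<'E'
from lib import *
R=[];hs=[]
for yaw in(np.pi/2,np.pi):
    f=above(.588,-.153,.24,yaw); b=near(f,blobs(mask(f,'blue'),3000),[.588,-.153,.009],60); r=rect(f,b[2],.009)
    h=near(f,blobs(mask(f,'black'),150),[.588,-.153,.039],50); hs.append((f,h[1]))
    print(r[0].round(4),r[1],np.rad2deg(r[2]).round(2)); R.append(r)
print(tri(hs).round(4),bot.current_time())
c=(R[0][0]+R[1][0])/2; a=(R[0][2]+wrap(2*(R[1][2]-R[0][2]))/4)
a=wrap(a-np.pi)%np.pi; a=a+np.pi if a<np.pi/2 else a
print('pick',c,np.rad2deg(a))
w=pick(*c,.028,a,.05,up=.19)
if w<.009: raise SystemExit('grip')
place(*CC,.085,CY,.04,up=.19,below=.002,F=6)
for yaw in(np.pi/2,np.pi):
    f=above(*CC,.28,yaw,save=f'fin{yaw:.1f}'); b=near(f,blobs(mask(f,'blue'),3000),[*CC,.066],60); r=rect(f,b[2],.066); print((r[0]-CC).round(4),r[1],np.rad2deg(r[2]).round(2))
print(bot.current_time())
grab('side','side2')
E
```

```text
[ 0.5879 -0.1532] (182.3, 124.9) 2.63
[ 0.5881 -0.1532] (182.3, 125.0) 2.56
[ 0.5877 -0.154   0.2633] 81.0333
pick [ 0.58799677 -0.15323822] 182.59464848041534
pick hit False width 0.0107 0.0107 t 84.2
place hit True stopped dz 0.001 t 87.6
[-0.0001  0.0001] (181.8, 124.4) 174.77
[0. 0.] (181.9, 124.2) 174.74
90.5083
```

View pics/side2.png

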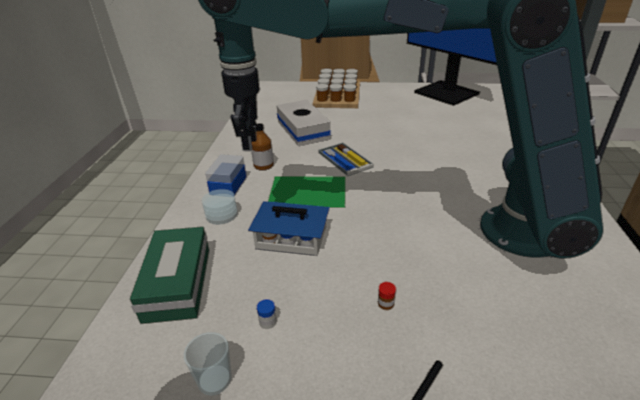

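The side view shows the cover back on the caddy at (289,220). It sits within 0.1 mm and 0.1° of the measured caddy pose. The tools are in the tray at (345,157), and the red jar at (387,295) and the extra spare at (266,313) are still standing.

```bash
python3 -c "
from station import order
print(order.job_done())"
```

```text
the job is handed in; nothing more can be done
None
```

The job is handed in: all four empty cells hold a blue-capped spare, both tools lie in their tray compartments with handles towards the white end, and the cover is back squarely on the caddy, at about 90 s of the 210 s limit (no verdict was returned).

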